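# Clamp a tube rack on the mixer

## Task

Get the blood-tube rack ready for mixing: push the rack along its channel on the mixer until it is fully home against the end stop, then push the black-gripped clamp lever over, away from the rack, past its dead point until it snaps into lock and the rubber pad holds the rack down. Only push with the fingers: do not lift or tip the rack, and leave the jar, the bottle and the box on the bench where they are.

Things in the scene. Friction and masses are not known exactly. Their poses are not given: they have to be found in the camera images.
- mixer: white tube mixer, 400 x 170 mm, 60 mm high, fixed on the bench. Origin: centre of its underside, z up. Its +x axis is the way both rack and lever are pushed; y = 0 is the centre line of channel, rack and clamp. On its flat top (60 mm up) the channel runs between two rails, 15 mm high, inner faces at y = +-43.5 mm, from x = -195 mm to the end stop; beyond it stands a toggle clamp
- stop (a point): centre of the lower edge of the end stop's face, a steel cross plate that ends the channel, at x = +30 mm, y = 0 in the mixer's frame and level with its top; the plate is 34 mm high, 12 mm thick. Axes as the mixer's
- rack_mid (a point): centre of the loose blue tube rack, 125 mm long (x) by 80 mm wide, body 50 mm high, about 0.45 kg, standing in the channel; 25 mm above its underside, axes as the mixer's. 16 fixed tubes reach 68 mm above the underside. Home means its +x end touches the end stop (this point at x = -32.5 mm in the mixer's frame); it starts 35 to 75 mm short and slides with a few newtons
- rack_back (a point): centre of the rack's flat -x end face (80 mm wide, 50 mm high), the face to push on, 25 mm above the underside
- rack_front (a point): centre of the rack's +x end face, the one that meets the stop, 25 mm above the underside; at this end the rack has a flat ledge without tubes, 42 mm long, where the clamp pad lands
- lever (a joint): clamp lever angle (rad): 0 = open, leaning 0.35 back from upright over the rack; grows as it is pushed over towards the mixer's +x, leaning (angle - 0.35) past upright; 1.6 = locked. Starts at 0. A spring resists up to the dead point at 1.2 (4 to 7 N square on mid-grip; let go sooner it springs back), then snaps the lever by itself to 1.6 and keeps it there
- lever_pivot (a point): hinge axis of the lever (parallel to the mixer's y), 122 mm above the bench, at x = +65 mm, y = 0 in the mixer's frame
- lever_grip (a point): centre of the black plastic grip of the lever, 100 mm from the pivot; the grip is 50 mm long (75 to 125 mm from the pivot), 36 mm wide along y and 16 mm thick; z axis of this point: along the lever away from the pivot; x axis: the way the lever moves when pushed over
- pad: round rubber pad, 20 mm across, on a spring spindle at the end of the clamp's steel hold-down arm, 60 mm from the pivot; origin: centre of its free face. Open, the arm stands upright below the grip, on the rack side; it swings down towards the rack as the lever goes over. Locked, the pad presses the ledge of a rack that is home with about 3 N
- jar: clear specimen jar with white cap, 60 mm diameter, 75 mm high, loose on the bench; origin: centre of its underside; not to be disturbed
- bottle: amber reagent bottle with black cap, 56 mm diameter, 110 mm high, loose on the bench; origin: centre of its underside; not to be disturbed
- tipbox: closed pipette-tip box, grey with a white lid, 90 x 65 x 45 mm high, loose on the bench; origin: centre of its underside; not to be disturbed
Things that resemble listed ones, but are neither listed nor needed, are in the scene too. What is shaped like the part that bears rack_mid but pink or turquoise is not meant.

How it is judged:
On the way, in this order (a step that is already met when the one before it is completed fails the run):
1. the rack is fully home against the end stop while the clamp is still open (x of rack_mid in the frame of mixer above -0.0365 m and value of joint lever below 0.6 rad), for 0.2 s.
2. the lever has snapped into lock (value of joint lever above 1.52 rad), for 0.2 s.
At the end, for the whole second after the job is handed in: the lever is locked (joint above 1.52 rad), the rack stands flat in its channel within 4 mm of the end stop, at rest, and the pad presses on it with more than 1 N (value of joint lever above 1.52 rad and x of rack_mid in the frame of mixer above -0.0365 m and z of rack_mid in the frame of mixer below 0.09 m and angle between rack_mid's own z axis and vertical below 0.05 rad and contact force between pad and rack above 1 N and linear speed of rack below 0.02 m/s); the robot touches nothing.
It fails at once if the rack is lifted or tipped (z of rack_mid in the frame of mixer above 0.097 m or angle between rack_mid's own z axis and vertical above 0.2 rad).
It fails at once if the jar, the bottle or the box is moved more than 15 mm (distance of any of jar, bottle, tipbox from where it was at the start of the episode above 0.015 m).
It also fails if it takes over 51 s, if anything falls off the work surface, if the arm or the gripper's body presses on something with over 40 N, if the wrist force passes 120 N, or if a joint passes its speed limit or range.

## Robot

A 7-joint arm with a two-finger parallel gripper is mounted at the origin on the work surface. World frame = base frame: x ahead of the robot, y to its left, z up, the work surface at z = 0. Lengths are in m, angles in rad, forces in N, time in s.
With the tool pointing down it reaches from about 0.35 to 0.9 m from the base axis. Payload 8.1 kg.
Tool frame: the origin (TCP) lies at the very end of the fingers, on their centre line; the grasp point (between the pads) lies 19 mm behind it; z points along the fingers, y is the line along which they close (so a half turn about z gives the same grasp; the last joint's range is limited). The gripper opens to 92 mm and grips with 3 to 60 N. Pads are 19 mm wide; open, the fingers measure 130 mm over their backs; the gripper's body (75 mm by 190 mm) begins 47 mm behind the grasp point.
Start: joints at [-1.252, 0.434, 0.025, 1.573, -0.012, 1.134, -0.075], TCP at [0.256, 0.57, 0.227] pointing down, gripper open.
Joint ranges: [-2.62, 2.62], [-0.44, 2.09], [-1.27, 1.32], [0.08, 2.57], [-1.32, 4.46], [0.12, 2], [-2.74, 2.74]. Speed limits (rad/s): [2.22, 2.22, 3.01, 3.01, 3.14, 3.14, 3.14].

## Interface

Orientations are given as a rotation vector (axis times angle).
In Python, from cell import readout, cams, job gives the robot as it stands.
- The arm moves only by the tool drive_tool, never from a script. Its argument "commands" is a list of rows, each a list of 3 entries, a list of its own where there are three numbers: the turn, a rotation vector about the tool's x, y, z in rad, then the shift along the tool's x, y, z in cm, then the gripper's target within -1 to 1 (fully open at 1, half-way at 0, shut at -1). A call has 1 to 20 rows; each row is the pose to reach, as a shift and turn from the pose commanded when the call began, along the tool's axes at that moment; what a row does not reach only later rows make up. A row lasts 1/12 s, in which the tool goes at most 41.7 mm and 7.16 degrees, less where a joint would pass 70% of its speed; a pose out of reach is approached as far as the arm can. A call with a gripper value outside its range is refused whole. The fingers move at their own pace and stop on an object; "newtons" is the grip in N (left out, the last holds). Time passes only in rows, so rows that repeat a pose let the fingers close. It gives the time, the measured TCP pose, the force, the opening and the grip force at its end, in the units of the state.
- readout.observe(): the state, without advancing time (a new reading comes with each control period).
- cams.get_image(name): name is "side" or "top" or "wrist"; returns the picture (384x512x3 uint8, blue, green, red); there is no depth.
- cams.camera_info(name): a dict with "camera_matrix" (3x3 intrinsics, pixels), "R" (3x3) and "t" (3): a world point X has camera coordinates R X + t. Camera axes: x right, y down, z forward; pixel columns grow to the right and rows downward; lengths in m; the calibration is good to about 2 mm. A picture is of the moment at which its call begins: read the wrist's pose just before it. camera_info takes no time and is no camera call; for the wrist camera it gives the pose at the moment of the call.
- job.sign_off(): hands the job in; it is judged then, once.
The state is a dict: "clock": time; "joints": joint angles; "dq": joint speeds; "joint_efforts": joint torques, N m; "position": TCP position; "ee_rot": TCP orientation; "force": force on the tool from outside, world axes, zero at the start; "ft_torque": the same for the moment, N m; "width": opening from 0.0 (shut) to 1.0 (fully open); "gripper_force": force on a finger pad.
Only numpy, scipy, OpenCV 4.12 (cv2) and the standard library are available. Lean on these libraries where they do the work, as an engineer would, in place of code of your own. Each camera call takes 0.05 s, during which the arm holds its last target. There are 200 camera calls.

## Working session

There is one attempt and no reset: what is moved stays moved. The work goes in short steps, Python scripts to look and compute and a tool call to move; the robot and the scene stay as the last step left them, time stands still between calls to the robot, and variables do not carry over. Pictures are saved under pics/ and viewed, at most 10 in all, crops included, and the job is handed in when it is done.

Besides the shell and the picture viewer there is one more tool, called after "Call:" in YAML: its name, and indented under it one key for each argument. drive_tool: Moves the arm, as the interface text tells. Its arguments: {"type":"object","properties":{"commands":{"type":"array"},"newtons":{"type":"number"}},"required":["commands"]}

```bash
mkdir -p pics; python3 - <<'E'
from cell import readout,cams
import cv2,numpy as np
np.set_printoptions(precision=3,suppress=True)
for n in("side","top"):
    cv2.imwrite(f"pics/{n}0.png",cv2.resize(cams.get_image(n),(768,576),interpolation=cv2.INTER_CUBIC))
    i=cams.camera_info(n);print(n,i["camera_matrix"].tolist(),i["R"],i["t"])
s=readout.observe();print(s["clock"],s["position"],s["ee_rot"],s["force"])
E
```

```text
side [[487.4141677778985, 0.0, 239.13728004500788], [0.0, 487.4141677778985, 187.57548106758838], [0.0, 0.0, 1.0]] [[ 0.91  -0.413 -0.018]
 [-0.291 -0.61  -0.737]
 [ 0.294  0.676 -0.675]] [-0.48   0.265  0.88 ]
top [[491.11932603640525, 0.0, 249.96655690775785], [0.0, 491.11932603640525, 192.31728740722195], [0.0, 0.0, 1.0]] [[-0.015 -0.999  0.03 ]
 [-0.985  0.009 -0.171]
 [ 0.171 -0.032 -0.985]] [-0.029  0.537  1.195]
0.1 [0.256 0.57  0.226] [-0.658 -3.072  0.002] [ 0.619 -0.249 -0.121]
```

View pics/side0.png

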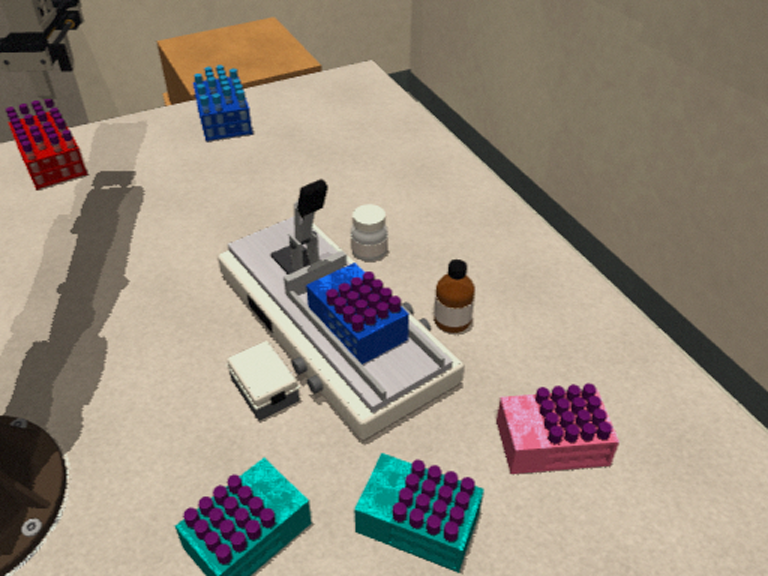

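View pics/top0.png

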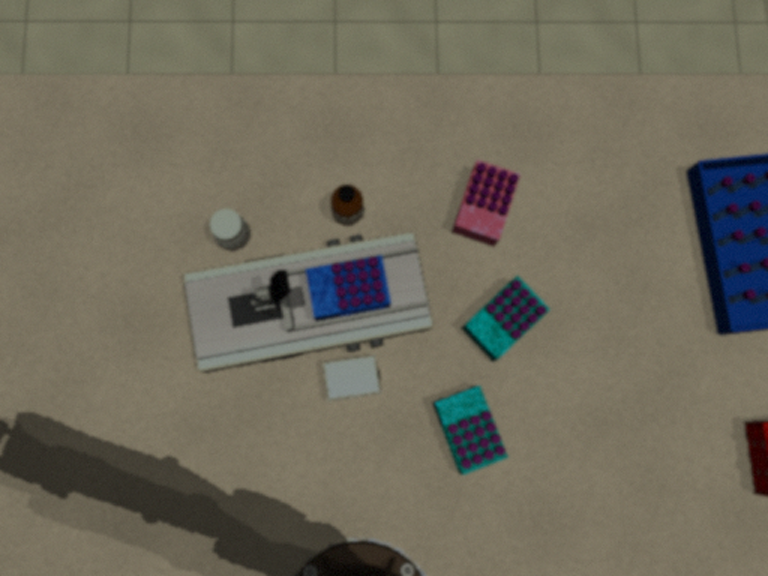

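The top view shows the mixer with top corners near (186,274), (414,236), (430,327) and (199,368). The clamp is at (262,295) and its +x points left in the image (world +y).

Rack candidates are:
- Blue at (348,288) top / (357,312) side. It stands in the channel.
- Pink at (487,202).
- Turquoise at (506,318) and (470,430).
- A blue and a red rack far off, at (222,100) and (45,143) in the side view.

The blue one in the channel fits. I'll confirm it with an enlarged crop and measure.

```bash
python3 - <<'E'
import cv2
a=cv2.imread("pics/top0.png")[220:380,170:450];b=cv2.imread("pics/side0.png")[170:450,205:475]
cv2.imwrite("pics/topc.png",cv2.resize(a,None,fx=2.8,fy=2.8,interpolation=cv2.INTER_CUBIC))
cv2.imwrite("pics/sidec.png",cv2.resize(b,None,fx=2.1,fy=2.1,interpolation=cv2.INTER_CUBIC))
E
```

```text
(no output)
```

View pics/topc.png

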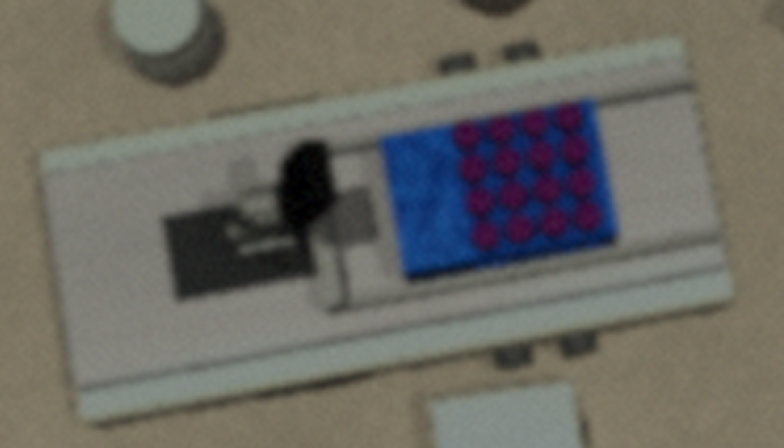

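View pics/sidec.png

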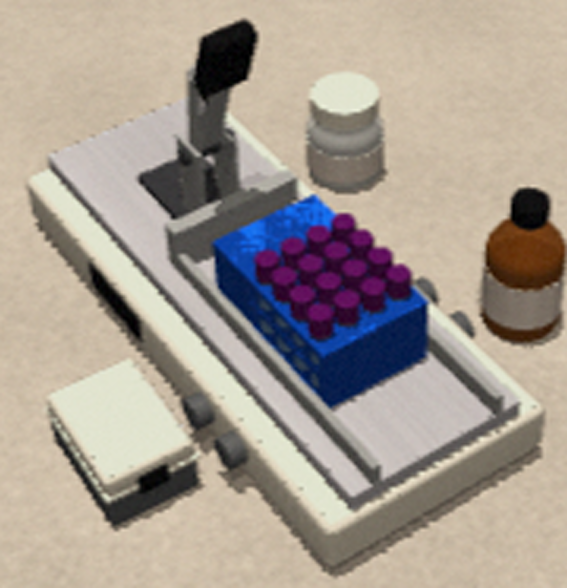

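The crop confirms the rack: dark blue body with a plain ledge towards the steel plate and the clamp, standing between the rails. Mixer corners are at topc (42,155), (683,42), (730,298), (80,418). Rack top corners are at topc (382,138), (596,100), (617,238), (406,272).

```bash
cat > h.py <<'E'
import numpy as np,cv2
from scipy.optimize import least_squares
from cell import readout,cams
np.set_printoptions(precision=4,suppress=True)
def proj(n,X):
    i=cams.camera_info(n);c=np.asarray(X)@np.array(i["R"]).T+np.array(i["t"]);p=c@np.array(i["camera_matrix"]).T
    return p[:,:2]/p[:,2:]
def m2w(p,X):
    c,s=np.cos(p[2]),np.sin(p[2]);X=np.asarray(X,float)
    return np.c_[p[0]+c*X[:,0]-s*X[:,1],p[1]+s*X[:,0]+c*X[:,1],X[:,2]]
E
python3 - <<'E'
from h import *
t=lambda P:(np.array(P)/2.8+[170,220]+.5)/1.5-.5
s=lambda P:(np.array(P)/2.1+[205,170]+.5)/1.5-.5
M=[(.2,-.085,.06),(-.2,-.085,.06),(-.2,.085,.06),(.2,.085,.06)]
Mt=t([(42,155),(683,42),(730,298),(80,418)]); Ms=s([(542,410),(335,535),(30,182)])
def rk(x):return [(x+.0625,-.04,.11),(x-.0625,-.04,.11),(x-.0625,.04,.11),(x+.0625,.04,.11)]
Rt=t([(382,138),(596,100),(617,238),(406,272)]);Rs=s([(427,293),(327,352),(217,240)])
def f(q):
    p=q[:3];r=rk(q[3])
    return np.r_[proj("top",m2w(p,M))-Mt,proj("side",m2w(p,M[1:]))-Ms,proj("top",m2w(p,r))-Rt,proj("side",m2w(p,r[1:]))-Rs].ravel()
o=least_squares(f,[.5,.1,1.7,-.08],loss="soft_l1");q=o.x;print(q);print(f(q).reshape(-1,2).T)
g=lambda u,w:(.065+u*np.sin(w-.35),0,.122+u*np.cos(w-.35))
P={"back":(q[3]-.0625,0,.085),"grip0":g(.1,0),"tip0":g(.125,0),"tip1.2":g(.125,1.2),"piv":(.065,0,.122),"xm200":(-.2,0,.06)}
for k,v in P.items():
    w=m2w(q[:3],[v]);print(k,w[0],(proj("top",w)*1.5)[0],(proj("side",w)*1.5)[0])
E
```

```text
[ 0.5202  0.07    1.7376 -0.0612]
[[-0.3318  4.2656  6.0934  0.2548  5.4831 -0.8727 -1.1284 -0.7326 -0.5308
   0.5543 -0.8951  0.7145 -1.7398 -1.1322]
 [-4.1782 -4.203   0.3109  0.6018 -2.1375 -1.1811 -5.1816 -0.3006 -0.101
  -0.7318  0.3264  3.5557  2.1837  0.6668]]
back [ 0.5408 -0.052   0.085 ] [385.6607 282.1515] [383.8424 340.8139]
grip0 [0.5151 0.1002 0.2159] [284.8764 284.2715] [315.7076 200.9179]
tip0 [0.5165 0.0918 0.2394] [289.3666 280.3002] [318.1595 189.2341]
tip1.2 [0.4938 0.2267 0.2045] [198.1846 300.8688] [269.1136 163.7724]
piv [0.5094 0.1341 0.122 ] [268.6707 298.6044] [306.8993 242.8909]
xm200 [ 0.5534 -0.1273  0.06  ] [429.7309 276.9935] [419.0334 391.1243]
```

```bash
python3 - <<'E'
from h import *
t=lambda P:(np.array(P)/2.8+[170,220]+.5)/1.5-.5
s=lambda P:(np.array(P)/2.1+[205,170]+.5)/1.5-.5
def mk(a,b,z):return [(a,-b,z),(-a,-b,z),(-a,b,z),(a,b,z)]
Mt=t([(42,155),(683,42),(730,298),(80,418)]); Ms=s([(542,410),(335,535),(30,182)])
Bs=s([(540,438),(333,573),(32,212)])
Rl=[(-.195,.0435,.075),(-.195,-.0435,.075)];Rls=s([(380,466),(500,398)])
def rk(x):return mk(.0625,.04,.11)+np.array([x,0,0])
Rt=t([(382,138),(596,100),(617,238),(406,272)]);Rs=s([(427,293),(327,352),(217,240)])
def f(q):
    p=q[:3];r=rk(q[3]);M=mk(.2-q[4],.085-q[4],.06);B=mk(.2,.085,0)
    return np.r_[proj("top",m2w(p,M))-Mt,proj("side",m2w(p,M[1:]))-Ms,proj("side",m2w(p,B[1:]))-Bs,proj("side",m2w(p,Rl))-Rls,proj("top",m2w(p,r))-Rt,proj("side",m2w(p,r[1:]))-Rs].ravel()
o=least_squares(f,[.5,.1,1.7,-.08,.0],loss="soft_l1");q=o.x;print(q);print(f(q).reshape(-1,2).T)
g=lambda u,w:(.065+u*np.sin(w-.35),0,.122+u*np.cos(w-.35))
P={"back":(q[3]-.0625,0,.085),"grip0":g(.1,0),"tip0":g(.125,0),"tip1.2":g(.125,1.2),"piv":(.065,0,.122),"stoptop+":(.03,.05,.094),"stoptop-":(.03,-.05,.094)}
T=lambda p:((p*1.5)-[170,220])*2.8
S=lambda p:((p*1.5)-[205,170])*2.1
for k,v in P.items():
    w=m2w(q[:3],[v]);print(k,w[0],T(proj("top",w))[0],S(proj("side",w))[0])
E
```

```text
[ 0.5187  0.077   1.7506 -0.0681  0.0055]
[[-0.9538 -0.7584  0.9349 -0.156  -0.3542 -0.9898 -0.2443  1.7865 -0.6194
  -0.2781  0.8053 -0.6382 -1.0212 -0.94    0.5661 -0.7544  1.0259 -1.0673
  -1.182 ]
 [-0.7477 -2.0532 -1.8718 -0.394  -5.7254 -7.3804 -5.7369  5.4368  3.1942
   3.5756  0.4738  1.2396 -0.1273 -0.5757 -1.2948  0.4249  3.0504  1.9739
   0.8018]]
back [ 0.542  -0.0516  0.085 ] [603.0284 171.891 ] [377.0988 357.5658]
grip0 [0.5132 0.1072 0.2159] [308.1944 183.7812] [225.4515  59.7961]
tip0 [0.5147 0.0987 0.2394] [320.4453 172.5255] [230.5742  35.1898]
tip1.2 [0.4903 0.2333 0.2045] [ 65.8482 233.3875] [126.4269 -16.678 ]
piv [0.5071 0.1409 0.122 ] [263.9786 224.4056] [207.0365 148.2509]
stoptop+ [0.4641 0.0975 0.094 ] [345.2036 305.5595] [173.3015 236.0882]
stoptop- [0.5625 0.1154 0.094 ] [314.9755 136.8842] [298.0914 178.7133]
```

The refit agrees within 1 px horizontally. The rack is 36 mm short of home, and the predicted grip and stop positions match the crop. Next I work out the moves.

```bash
cat >> h.py <<'E'
from scipy.spatial.transform import Rotation as Ro
Q=[.5187,.077,1.7506]
def plan(pts,yaw=True):
    s=readout.observe();p=np.array(s["position"]);R=Ro.from_rotvec(s["ee_rot"])
    y=np.array([-np.sin(Q[2]),np.cos(Q[2]),0])*-1;z=np.array([0,0,-1.]);D=Ro.from_matrix(np.c_[np.cross(y,z),y,z])
    w=R.inv().apply(p*0+np.array([0,0,0]))
    loc=m2w([0,0,0],[[0,0,0]]);c,sn=np.cos(Q[2]),np.sin(Q[2])
    d=p-np.array([Q[0],Q[1],0]);print("clock",s["clock"],"TCP in mixer mm",1e3*np.array([c*d[0]+sn*d[1],-sn*d[0]+c*d[1],p[2]]),"F",s["force"])
    print("turn",(R.inv()*D).as_rotvec())
    for P in pts: print(P,"shift cm",100*R.inv().apply(m2w(Q,[P])[0]-p))
E
python3 -c "
from h import *
plan([(.12,0,.36),(-.175,0,.36),(-.175,0,.08)])"
```

```text
clock 0.1 TCP in mixer mm [531.8683 170.5753 226.0447] F [ 0.6194 -0.2493 -0.1206]
turn [-0.0012  0.0008  0.9691]
(0.12, 0, 0.36) shift cm [-37.377  -24.3163 -13.3579]
(-0.175, 0, 0.36) shift cm [-54.0754 -48.6353 -13.3225]
(-0.175, 0, 0.08) shift cm [-54.0722 -48.5968  14.6774]
```

Call:
drive_tool:
  commands:
    - [[0,0,0],[0,0,-4],-1]
    - [[0,0,0],[0,0,-8],-1]
    - [[0,0,0.1],[-1,-1,-12],-1]
    - [[0,0,0.2],[-4,-3,-13.3],-1]
    - [[0,0,0.3],[-7,-5.5,-13.3],-1]
    - [[0,0,0.4],[-10,-8,-13.3],-1]
    - [[0,0,0.5],[-13,-10.5,-13.3],-1]
    - [[0,0,0.6],[-16,-13,-13.3],-1]
    - [[0,0,0.7],[-19,-15.5,-13.3],-1]
    - [[0,0,0.8],[-22,-18,-13.3],-1]
    - [[0,0,0.9],[-25,-20.5,-13.3],-1]
    - [[0,0,0.97],[-28,-23,-13.3],-1]
    - [[0,0,0.97],[-31,-25.5,-13.3],-1]
    - [[0,0,0.97],[-34,-28,-13.3],-1]
    - [[0,0,0.97],[-37,-31,-13.3],-1]
    - [[0,0,0.97],[-40,-34,-13.3],-1]
    - [[0,0,0.97],[-43,-37,-13.3],-1]
    - [[0,0,0.97],[-46,-40,-13.3],-1]
    - [[0,0,0.97],[-49,-43,-13.3],-1]
    - [[0,0,0.97],[-51,-46,-13.3],-1]

```text
clock: 1.77
position: [0.5336, -0.06, 0.3594]
ee_rot: [2.013, 2.412, -0.0]
force: [0.5, -0.7, 0.6]
width: 0.004
gripper_force: 0.0
```

```bash
python3 -c "
from h import *
plan([(-.175,0,.36),(-.175,0,.08)])
cv2.imwrite('pics/w1.png',cams.get_image('wrist'))"
```

```text
clock 1.7667 TCP in mixer mm [-137.498     9.864   359.4257] F [ 0.479  -0.7303  0.5672]
turn [ 0.      0.0002 -0.0002]
(-0.175, 0, 0.36) shift cm [-3.75    0.9871 -0.0565]
(-0.175, 0, 0.08) shift cm [-3.7434  0.9867 27.9435]
```

View pics/w1.png

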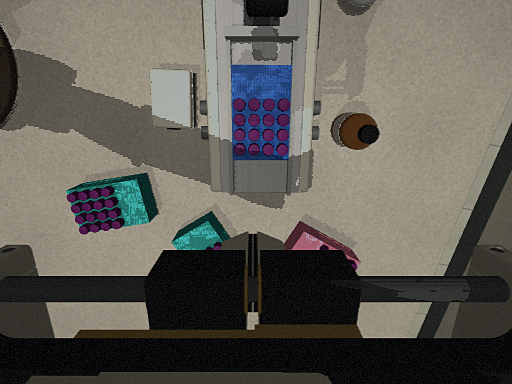

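The wrist view shows the blue rack with ledge corners at (233,65) and (292,65) and back corners at (231,160) and (290,160). The lever grip is at the top, near (265,8). I'll check this against the model by projecting it.

```bash
python3 -c "
from h import *
print(proj('wrist',m2w(Q,[(-.0056,.04,.11),(-.0056,-.04,.11),(-.1306,.04,.11),(-.1306,-.04,.11),(.03,0,.094),(.022,-.018,.2394),(.022,.018,.2394)])))"
```

```text
[[229.8418  56.6764]
 [291.9418  55.931 ]
 [232.9473 153.5352]
 [289.154  152.9026]
 [260.4699  28.1212]
 [287.1998  -5.7846]
 [243.7319  -5.2421]]
```

Call:
drive_tool:
  commands:
    - [[0,0,0],[-2,0.5,0],-1]
    - [[0,0,0],[-3.7,1,1],-1]
    - [[0,0,0],[-3.7,1,4],-1]
    - [[0,0,0],[-3.7,1,8],-1]
    - [[0,0,0],[-3.7,1,12],-1]
    - [[0,0,0],[-3.7,1,14],-1]
    - [[0,0,0],[-3.7,1,14],-1]

```text
clock: 2.4
position: [0.5461, -0.0921, 0.2151]
ee_rot: [-2.01, -2.406, 0.008]
force: [-0.3, -1.0, 0.3]
width: 0.004
gripper_force: 0.0
```

The whole picture is shifted about 8 px, roughly 9 mm, because the arm was still settling when it was taken. The relative layout agrees with the model.

```bash
python3 -c "
from h import *
cams.get_image('wrist')
cams.get_image('wrist')
plan([(-.165,0,.08),(-.16,0,.08)])
print(proj('wrist',m2w(Q,[(-.0056,.04,.11),(-.0056,-.04,.11),(-.1306,.04,.11),(-.1306,-.04,.11),(.03,0,.094),(.03,.0435,.094),(-.195,.0435,.075),(-.195,-.0435,.075)])))
cv2.imwrite('pics/w2.png',cams.get_image('wrist'))"
```

```text
clock 2.5 TCP in mixer mm [-172.6674    0.4971  219.9136] F [0.2286 0.0296 0.8098]
turn [-0.0012  0.0001 -0.0011]
(-0.165, 0, 0.08) shift cm [ 0.7676  0.0653 13.9912]
(-0.16, 0, 0.08) shift cm [ 1.2676  0.0648 13.9912]
[[203.5249  -6.192 ]
 [303.6868  -6.4339]
 [210.7734 150.6673]
 [296.6359 150.4862]
 [253.484  -50.0952]
 [200.0564 -49.9616]
 [214.6451 203.819 ]
 [292.5465 203.6628]]
```

View pics/w2.png

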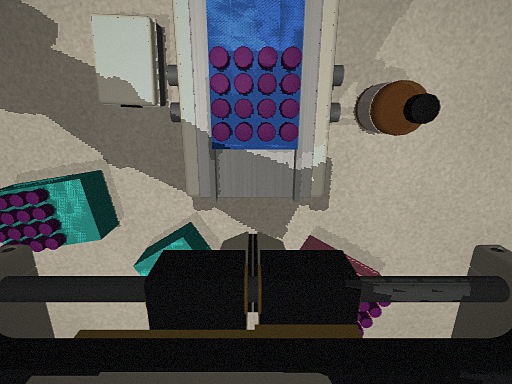

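The rack's back corners at (210,149) and (298,148) match the prediction of (211,151) and (297,150). I'll descend behind it, then push 36 mm plus margin.

Call:
drive_tool:
  commands:
    - [[0,0,0],[0.3,0,4],-1]
    - [[0,0,0],[0.8,0,8],-1]
    - [[0,0,0],[0.8,0,11],-1]
    - [[0,0,0],[0.8,0,13],-1]
    - [[0,0,0],[0.8,0,14],-1]
    - [[0,0,0],[0.8,0,14],-1]
    - [[0,0,0],[0.8,0,14],-1]

```text
clock: 3.13
position: [0.5492, -0.0853, 0.0813]
ee_rot: [2.013, 2.41, 0.002]
force: [0.4, 0.2, 0.3]
width: 0.005
gripper_force: 0.0
```

Call:
drive_tool:
  commands:
    - [[0,0,0],[0.5,0,0],-1]
    - [[0,0,0],[1,0,0],-1]
    - [[0,0,0],[1.5,0,0],-1]
    - [[0,0,0],[2,0,0],-1]
    - [[0,0,0],[2.5,0,0],-1]
    - [[0,0,0],[3,0,0],-1]
    - [[0,0,0],[3.5,0,0],-1]
    - [[0,0,0],[4,0,0],-1]
    - [[0,0,0],[4.4,0,0],-1]
    - [[0,0,0],[4.8,0,0],-1]
    - [[0,0,0],[5.1,0,0],-1]
    - [[0,0,0],[5.4,0,0],-1]
    - [[0,0,0],[5.4,0,0],-1]

```text
clock: 4.22
position: [0.5388, -0.0322, 0.0802]
ee_rot: [2.013, 2.409, 0.0]
force: [1.2, -3.2, 2.9]
width: 0.008
gripper_force: 1.9
```

```bash
python3 -c "
from h import *
plan([(-.105,0,.08)])"
```

```text
clock 4.2167 TCP in mixer mm [-111.0382   -0.2056   80.1641] F [ 1.1632 -3.1959  2.9258]
turn [ 0.0012  0.0011 -0.0012]
(-0.105, 0, 0.08) shift cm [ 0.6038 -0.0213  0.0157]
```

The rack slides at about 3 N. I'll creep forward to the stop.

Call:
drive_tool:
  commands:
    - [[0,0,0],[0.2,0,0],-1]
    - [[0,0,0],[0.4,0,0],-1]
    - [[0,0,0],[0.6,0,0],-1]
    - [[0,0,0],[0.7,0,0],-1]
    - [[0,0,0],[0.8,0,0],-1]
    - [[0,0,0],[0.8,0,0],-1]

```text
clock: 4.72
position: [0.5374, -0.025, 0.0802]
ee_rot: [2.014, 2.409, 0.0]
force: [0.9, -6.4, 3.9]
width: 0.005
gripper_force: 2.7
```

Call:
drive_tool:
  commands:
    - [[0,0,0],[0.1,0,0],-1]
    - [[0,0,0],[0.2,0,0],-1]
    - [[0,0,0],[0.3,0,0],-1]
    - [[0,0,0],[0.3,0,0],-1]
    - [[0,0,0],[0.3,0,0],-1]

```text
clock: 5.13
position: [0.5371, -0.0238, 0.0802]
ee_rot: [2.014, 2.406, -0.001]
force: [2.6, -11.0, 0.9]
width: 0.002
gripper_force: 5.4
```

```bash
python3 -c "
from h import *
plan([])"
```

```text
clock 5.1333 TCP in mixer mm [-102.4478   -0.1252   80.2076] F [  2.5708 -10.9673   0.8606]
turn [ 0.0017  0.0034 -0.0031]
```

The force climbs to 11 N with almost no motion, and the back face is where home should be (about -95 mm). I'll give it one firm nudge, back off and rise behind the rack.

Call:
drive_tool:
  commands:
    - [[0,0,0],[0.2,0,0],-1]
    - [[0,0,0],[0.3,0,0],-1]
    - [[0,0,0],[0.3,0,0],-1]
    - [[0,0,0],[0.3,0,0],-1]

```text
clock: 5.47
position: [0.5371, -0.0238, 0.0804]
ee_rot: [2.015, 2.401, -0.004]
force: [4.7, -19.4, -0.1]
width: 0.005
gripper_force: 10.0
```

Call:
drive_tool:
  commands:
    - [[0,0,0],[-1.5,0,0],-1]
    - [[0,0,0],[-3,0,0],-1]
    - [[0,0,0],[-3,0,-3],-1]
    - [[0,0,0],[-3,0,-7],-1]
    - [[0,0,0],[-3,0,-11],-1]
    - [[0,0,0],[-3,0,-14],-1]
    - [[0,0,0],[-3,0,-14],-1]
    - [[0,0,0],[-3,0,-14],-1]
    - [[0,0,0],[-3,0,-14],-1]

```text
clock: 6.22
position: [0.5405, -0.0468, 0.2192]
ee_rot: [-2.012, -2.411, 0.0]
force: [-0.1, -0.4, 0.3]
width: 0.006
gripper_force: 0.0
```

```bash
python3 -c "
from h import *
plan([(-.03,0,.212),(.14,0,.19)])
print(proj('wrist',m2w(Q,[(-.095,.04,.11),(-.095,-.04,.11)])))
print(proj('side',m2w(Q,[(-.095,.04,.11),(-.095,-.04,.11),(.03,.04,.11)]))*3)
cv2.imwrite('pics/w3.png',np.hstack([cams.get_image('wrist')[:, 130:380],cv2.resize(cams.get_image('side')[100:300,130:330],(384,384))]))"
```

```text
clock 6.2167 TCP in mixer mm [-125.703     0.7015  219.1837] F [-0.1323 -0.4157  0.3043]
turn [-0.0008 -0.001  -0.    ]
(-0.03, 0, 0.212) shift cm [9.5696 0.0703 0.7276]
(0.14, 0, 0.19) shift cm [26.5675  0.0714  2.9442]
[[211.447  162.9236]
 [296.405  162.8292]]
[[686.0086 647.3375]
 [786.3058 596.7007]
 [585.5725 542.0585]]
```

View pics/w3.png

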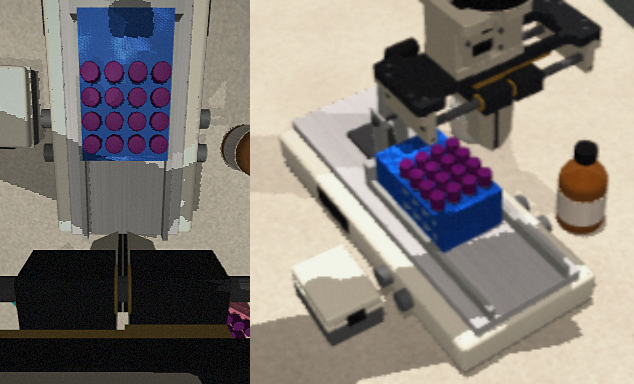

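The rack is home: its back edge is at row 160 against a predicted 163, and the ledge meets the plate. The bottle and box are in place. Now I approach the lever and push it over.

Call:
drive_tool:
  commands:
    - [[0,0,0],[3,0,0.3],-1]
    - [[0,0,0],[6,0,0.5],-1]
    - [[0,0,0],[9,0,0.7],-1]
    - [[0,0,0],[11,0,0.7],-1]
    - [[0,0,0],[12.5,0,0.7],-1]
    - [[0,0,0],[13.5,0,0.7],-1]
    - [[0,0,0],[14.5,0,0.7],-1]
    - [[0,0,0],[15.2,0,0.7],-1]

```text
clock: 6.98
position: [0.5138, 0.1018, 0.2123]
ee_rot: [2.015, 2.41, -0.002]
force: [0.3, -3.5, 2.5]
width: 0.01
gripper_force: 1.4
```

Call:
drive_tool:
  commands:
    - [[0,0,0],[1,0,0.1],-1]
    - [[0,0,0],[2,0,0.3],-1]
    - [[0,0,0],[3,0,0.5],-1]
    - [[0,0,0],[4,0,0.8],-1]
    - [[0,0,0],[5,0,1.1],-1]
    - [[0,0,0],[6,0,1.4],-1]
    - [[0,0,0],[7,0,1.7],-1]
    - [[0,0,0],[8,0,2],-1]
    - [[0,0,0],[9,0,2.2],-1]
    - [[0,0,0],[10,0,2.2],-1]
    - [[0,0,0],[11,0,2.2],-1]
    - [[0,0,0],[11.5,0,2.2],-1]
    - [[0,0,0],[11.5,0,2.2],-1]

```text
clock: 8.07
position: [0.493, 0.2174, 0.1907]
ee_rot: [-2.01, -2.413, -0.001]
force: [0.4, -0.7, -0.1]
width: 0.004
gripper_force: 0.0
```

```bash
python3 -c "
from h import *
plan([])
cv2.imwrite('pics/s4.png',cv2.resize(cams.get_image('side')[90:290,120:330],None,fx=2.5,fy=2.5))"
```

```text
clock 8.0667 TCP in mixer mm [142.6831   0.1693 190.68  ] F [ 0.4363 -0.6545 -0.1439]
turn [-0.0001 -0.001   0.0018]
```

View pics/s4.png

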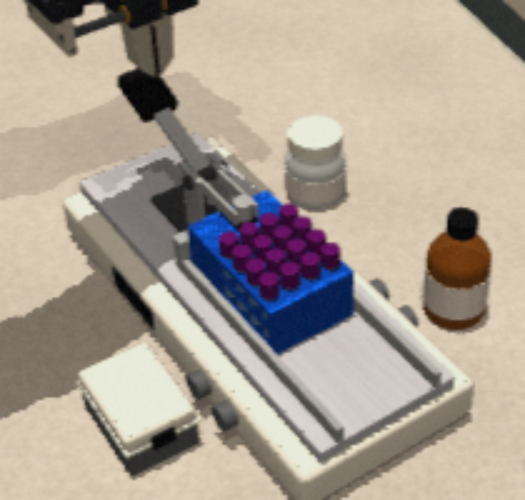

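The lever has gone over: grip at (148,95), hold-down arm down on the ledge, zero force on the tool. I'll retract upwards and verify.

Call:
drive_tool:
  commands:
    - [[0,0,0],[0,0,-3],-1]
    - [[0,0,0],[0,0,-7],-1]
    - [[0,0,0],[0,0,-11],-1]
    - [[0,0,0],[0,0,-14],-1]
    - [[0,0,0],[4,0,-15],-1]
    - [[0,0,0],[8,0,-15],-1]
    - [[0,0,0],[12,0,-15],-1]
    - [[0,0,0],[12,0,-15],-1]
    - [[0,0,0],[12,0,-15],-1]
    - [[0,0,0],[12,0,-15],-1]

```text
clock: 8.95
position: [0.4725, 0.3322, 0.3406]
ee_rot: [2.014, 2.41, -0.001]
force: [0.4, -0.2, 0.0]
width: 0.005
gripper_force: 0.0
```

```bash
python3 -c "
from h import *
plan([])
g=lambda u,w:(.065+u*np.sin(w-.35),0,.122+u*np.cos(w-.35))
for w in(1.2,1.5,1.6):print(w,(proj('side',m2w(Q,[g(.1,w),(-.095,.04,.11),(-.095,-.04,.11)]))-[120,90])*2.5)
cv2.imwrite('pics/s5.png',cv2.resize(cams.get_image('side')[90:290,120:330],None,fx=2.5,fy=2.5))"
```

```text
clock 8.95 TCP in mixer mm [259.3561  -0.2048 340.5846] F [ 0.3762 -0.1687  0.0441]
turn [-0.0001  0.0009 -0.0015]
1.2 [[154.7902  71.2025]
 [271.6738 314.4479]
 [355.2549 272.2506]]
1.5 [[148.4247  86.5748]
 [271.6738 314.4479]
 [355.2549 272.2506]]
1.6 [[147.4614  93.3313]
 [271.6738 314.4479]
 [355.2549 272.2506]]
```

View pics/s5.png

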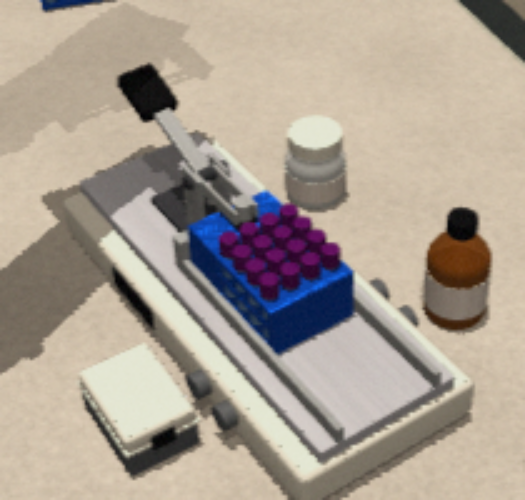

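The grip at (147,92) matches the locked prediction of (147,93). The arm is down on the ledge and the rack is at the stop. The jar, bottle and box are untouched, and the robot is clear.

```bash
python3 -c "
from cell import job
print(job.sign_off())"
```

```text
the job is handed in; nothing more can be done
None
```

The rack is home against the end stop and the clamp lever is snapped into lock with its hold-down arm on the ledge; I handed the job in at about 9 s, with pad force and lock angle judged from the pictures only and no verdict returned.

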